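# Bring an anvil up to the pointer on a traverse stage with play in its grip

### The job

Draw the empty sliding stage right back to its left-hand stop by its black grip, and with the stage back there set the dark flat anvil (without dropping it) in the stage's square tray, stem up. Then bring the loaded stage up to the pointer from the left, never running past it, so that its index blade stands in line with the pointer and the grip is left bearing against the right-hand of its two lugs, its play taken up in the direction of travel. Do not shift the pointer, or the gear and test block lying beside the anvil.

Things in the scene. Friction and masses are not known exactly. Their poses are not given: they have to be found in the camera images.
- traverse: Grey fixed bed of a sliding traverse stage, 376 x 140 mm (lengthwise along its x axis, bed spans y -60 to +80), 14 mm high with two steel rails; steel end stops 35 mm high at its ends. Origin on the bench under the middle of the slide's line of travel. Its x axis is the direction of travel away from the left-hand stop (roughly to the robot's right, within about 0.2 rad), its y axis points away from the robot. A scale with lines 10 mm apart runs along the far side.
- stage (a joint): Position of the sliding stage along the bed's x axis, m: 0 at the left-hand stop, 0.15 at the right-hand one. It starts well beyond (right of) the pointer. It slides with about 4 N of friction and stays where it is left. The stage is an aluminium plate 200 x 90 mm, top 36 mm above the bench; a shallow square tray at its right end, and at its left end two steel lugs 22 mm high above the plate (top 58 mm above the bench) with the foot of the black grip between them.
- grip (a joint): Position of the black grip relative to the stage, m: it slides freely (about 0.5 N) between the two lugs, from -0.008 (bearing on the left lug, as when the stage is drawn left) to +0.008 (bearing on the right lug, as when the stage is pushed right towards the pointer). So the grip has 16 mm of play before the stage follows.
- grip_centre (a point): Centre of the upper part of the black upright grip: a post 24 mm along the travel, 30 mm across it, top 117 mm above the bench; this point is 86 mm above the bench and 31 mm below the top. Below 58 mm above the bench its steel foot stands between the lugs, so push or grasp it above that.
- stage_mark (a point): Far end of the small dark index blade on the stage's far edge, at the middle of the stage's length, 36 mm above the bench; a dark line scribed across the plate leads to it.
- pointer_tip (a point): Near tip of the blade of the pointer, a small dark block with a screw on the far-side scale of the bed (top 45 mm above the bench); the tip is 37 mm above the bench, and faces the stage's index blade across the travel. It starts at a different place on the scale each time, and must not be shifted. It lies where stage_mark has the same x in the frame of the bed when the stage is on the mark; 50 to 90 mm from the left-hand stop position.
- tray_floor (a point): Centre of the square tray's floor on the stage, 36 mm above the bench; tray 80 x 80 mm inside with a lip 6 mm high. The grip's post is 110 mm from here, towards the left end (between 102 and 118 mm with its play).
- anvil_centre (a point): Centre of the loose dark flat anvil, half-way up (21.5 mm above its underside). It stands on a green bench mat 2.5 mm thick, stem up: a disc 63 mm across and 21 mm high, with a round stem 26 mm across rising from it to 43 mm above the underside. About 0.42 kg. Grasp it by the stem from above.
- gear_part: Bystander: steel spur gear lying flat, 60 mm across, 14 mm high, origin under its centre.
- test_block: Bystander: flat pale steel disc, 60 mm across, 10 mm high, origin under its centre.
There are look-alikes about, which are no part of the job. What is shaped like the part that bears anvil_centre but red is not meant.

How it is judged (in metres and radians):
On the way, in this order (a step that is already met when the one before it is completed fails the run):
1. the empty stage is drawn right back to its left-hand stop (value of joint stage below 0.004 m and horizontal distance between anvil_centre and tray_floor above 0.05 m), for 0.2 s.
2. the anvil stands in the tray, let go, with the stage still back near the stop (value of joint stage below 0.015 m and horizontal distance between anvil_centre and tray_floor below 0.015 m and z of anvil_centre in the frame of tray_floor below 0.025 m and angle between anvil_centre's own z axis and vertical below 0.1 rad and contact force between the fingers and anvil below 0.1 N), for 0.2 s.
At the end, for the whole second after the job is handed in: The anvil stands upright at rest on the floor of the tray, the stage's index blade is within 4 mm of the pointer along the travel, and the grip is on the right-hand side of its play (more than 4 mm right of the middle; up against the right lug is 8 mm) (x of stage_mark in the frame of pointer_tip between -0.004 and 0.004 m and value of joint grip above 0.004 m and horizontal distance between anvil_centre and tray_floor below 0.015 m and z of anvil_centre in the frame of tray_floor below 0.025 m and angle between anvil_centre's own z axis and vertical below 0.1 rad and linear speed of anvil below 0.02 m/s); the robot touches nothing.
It fails at once if the loaded stage stands more than 4.5 mm past the pointer (horizontal distance between anvil_centre and tray_floor below 0.015 m and z of anvil_centre in the frame of tray_floor below 0.025 m and x of stage_mark in the frame of pointer_tip above 0.0045 m).
It fails at once if the pointer is shifted by more than 4 mm (distance of pointer_tip from where it was at the start of the episode above 0.004 m).
It fails at once if the gear or the test block is shifted by more than 30 mm (distance of any of gear_part, test_block from where it was at the start of the episode above 0.03 m).
It fails at once if the anvil is dropped (it moves faster than 0.5 m/s out of the fingers) (linear speed of anvil above 0.5 m/s and contact force between the fingers and anvil below 0.1 N).
It also fails if it takes over 69 s, if anything falls off the work surface, if the arm or the gripper's body presses on something with over 40 N, if the wrist force passes 120 N, or if a joint passes its speed limit or range.

### The arm

A 6-joint arm with a two-finger parallel gripper is mounted at the origin on a cart in front of the work surface, level with it; the furniture and walls round the work are solid. World frame = base frame: x ahead of the robot, y to its left, z up, the work surface at z = 0. Lengths are in mm, angles in rad, forces in N, time in s.
With the tool pointing down it reaches from about 375 to 750 mm from the base axis. Payload 9 kg.
Tool frame: the origin (TCP) lies at the very end of the fingers, on their centre line; the grasp point (between the pads) lies 19 mm behind it; z points along the fingers, y is the line along which they close (so a half turn about z gives the same grasp; the last joint's range is limited). The gripper opens to 85 mm and grips with 20 to 120 N. Pads are 22 mm wide; open, the fingers measure 114 mm over their backs; the gripper's body (76 mm by 85 mm) begins 54 mm behind the grasp point. The pads swing forward as they close: fully open they stand 13 mm farther back than shut.
Start: joints at [0.977, 0.104, 0.097, 1.564, 0, 1.353], TCP at [220.217, 558.159, 231.331] pointing down, gripper open.
Joint ranges: [-2.99, 2.99], [-0.84, 1.86], [-1.1, 1.16], [-1.84, 2.11], [-1.51, 1.56], [-3.14, 3.14]. Speed limits (rad/s): [2.22, 2.22, 2.57, 3.14, 3.14, 3.14].

### API

Orientations are given as a rotation vector (axis times angle).
In Python, from bench import bot gives the robot as it stands. The module is installed in compiled form; this text tells all that it offers.
- The arm moves only by the tool servo_tool, never from a script. Its arguments are lists of equal length, an entry for each row: "xyz": the shift along the world's x, y, z scaled (see below), a list of three; "twist": the turn, a rotation vector about the world's x, y, z scaled (see below), a list of three. In form: {"xyz": [[x, y, z], ...], "twist": [[ax, ay, az], ...]}. A call has 1 to 10 rows; each row shifts and turns the commanded pose from where the row before left it; what a row does not reach is not made up. The controller multiplies each number of a shift by 0.12 m and each number of a turn by 180 degrees. A row lasts 1/8 s, in which the tool goes at most 62.5 mm and 10.7 degrees, less where a joint would pass 70% of its speed; a pose out of reach is approached as far as the arm can. A call with a number of a shift or a turn outside -1 to 1 is refused whole. A call with a gripper value outside its range is refused whole. "claw" is the opening, from -1 (shut) to 1 (fully open), set as the call begins (left out, the last holds). The fingers move at their own pace and stop on an object; "grip_force" is the grip in N (left out, the last holds). Time passes only in rows, so rows that do not move let the fingers close. It gives the time, the measured TCP pose, the force, the opening and the grip force at its end, in the units of the state.
- bot.read_state(): the state, without advancing time (a new reading comes with each control period).
- bot.read_camera(name): name is "side" or "top" or "wrist"; returns a dict with "image" (480x640x3 uint8, blue, green, red), "intrinsics" (3x3 intrinsics, pixels), "camera_from_world" (4x4, takes a point from world to camera coordinates). Camera axes: x right, y up, looking along -z (the intrinsics and any distortion apply to the point x, -y, -z); pixel columns grow to the right and rows downward; lengths in mm; the calibration is good to about 2 mm. The wrist camera is an equidistant fisheye: a pixel r from the principal point sees the ray r / f radians off the axis. A picture is of the moment at which its call begins. There is no depth.
- bot.close_job(): hands the job in; it is judged then, once.
Trained networks look in the newest picture that a camera, given by its name, has taken for a name from the list of things; names that differ only in an ending like _2 or _b are one class to them, and where a whole thing is asked for, a point or a joint stands for the part that bears it (a point fixed in the world has none). Each returns a list of dicts, best first, with "score" (0 to 1); they miss things now and then, are a little off and sometimes report something else, mostly with a low value. They report only what shows in the picture. A call takes as long as a camera call. They do not tell look-alikes from the thing itself.
- bot.look_for(camera, thing): "xyz" ([x, y, z] in mm, in world coordinates, good to about 4 mm: the middle of the surface that is visible of it).
- bot.silhouettes(camera, thing): "mask" (480x640 bool, what is visible of it).
The state is a dict: "time": time; "joint_pos": joint angles; "joint_vel": joint speeds; "tau": joint torques, N m; "tool_pos": TCP position; "orientation": TCP orientation; "contact_force": force on the tool from outside, world axes, zero at the start; "torque": the same for the moment, N m; "width": opening from 0.0 (shut) to 1.0 (fully open); "gripper_force": force on a finger pad.
Only numpy, scipy, OpenCV 4.12 (cv2) and the standard library are available. Lean on these libraries where they do the work, as an engineer would, in place of code of your own. Each camera call takes 0.05 s, during which the arm holds its last target. There are 200 camera calls.

## Working session

There is one attempt and no reset: what is moved stays moved. The work goes in short steps, Python scripts to look and compute and a tool call to move; the robot and the scene stay as the last step left them, time stands still between calls to the robot, and variables do not carry over. Pictures are saved under pics/ and viewed, at most 10 in all, crops included, and the job is handed in when it is done.

Besides the shell and the picture viewer there is one more tool, called after "Emit:" by a JSON object that holds its "api" and its "payload". servo_tool: Moves the arm, as the interface text tells. Its arguments: {"type":"object","properties":{"xyz":{"type":"array","items":{"type":"array","items":{"type":"number","minimum":-1,"maximum":1}}},"twist":{"type":"array","items":{"type":"array","items":{"type":"number","minimum":-1,"maximum":1}}},"claw":{"type":"number"},"grip_force":{"type":"number"}},"required":["xyz","twist"]}

```bash
mkdir -p pics
cat > h.py <<'E'
import numpy as np, cv2
from bench import bot
def cam(n,f=None):
    c=bot.read_camera(n)
    if f: cv2.imwrite('pics/'+f,c['image'])
    return c
def proj(c,p):
    T=np.array(c['camera_from_world']);q=T[:3,:3]@np.array(p,float)+T[:3,3]
    K=np.array(c['intrinsics']);v=K@np.array([q[0],-q[1],-q[2]]);return v[:2]/v[2]
def unproj(c,u,v,z):
    T=np.array(c['camera_from_world']);K=np.array(c['intrinsics'])
    d=np.linalg.inv(K)@np.array([u,v,1.]);d=T[:3,:3].T@np.array([d[0],-d[1],-d[2]])
    o=-T[:3,:3].T@T[:3,3];return o+d*(z-o[2])/d[2]
E
python3 - <<'E'
from h import *
for n in ['top','side']:
    cam(n,n+'1.png')
    for t in ['traverse','grip_centre','stage_mark','pointer_tip','tray_floor','anvil_centre','gear_part','test_block']:
        print(n,t,[(np.round(d['xyz'],0).tolist(),round(d['score'],2)) for d in bot.look_for(n,t)[:3]])
s=bot.read_state();print(s)
E
```

```text
top traverse [([519.0, 118.0, 26.0], 0.58)]
top grip_centre [([506.0, 111.0, 112.0], 0.78)]
top stage_mark [([490.0, 42.0, 34.0], 0.96), ([463.0, -212.0, 14.0], 0.72)]
top pointer_tip [([587.0, 119.0, 39.0], 0.67)]
top tray_floor [([499.0, 46.0, 36.0], 0.65)]
top anvil_centre [([589.0, -371.0, 16.0], 0.95), ([770.0, -350.0, 22.0], 0.85), ([339.0, -405.0, 18.0], 0.7)]
top gear_part [([461.0, -213.0, 15.0], 0.8)]
top test_block [([580.0, -215.0, 10.0], 0.89)]
side traverse [([527.0, 215.0, 18.0], 0.84)]
side grip_centre [([513.0, 121.0, 104.0], 0.56)]
side stage_mark [([470.0, 99.0, 37.0], 0.72), ([466.0, -202.0, 18.0], 0.22)]
side pointer_tip []
side tray_floor [([474.0, 98.0, 33.0], 0.65)]
side anvil_centre [([503.0, -305.0, 20.0], 0.82), ([590.0, -359.0, 22.0], 0.69), ([339.0, -400.0, 22.0], 0.58)]
side gear_part [([466.0, -201.0, 18.0], 0.45)]
side test_block []
{'time': 0.9, 'joint_pos': array([ 9.77300142e-01,  1.04055701e-01,  9.72893210e-02,  1.56391307e+00,
       -1.05402894e-05,  1.35309366e+00]), 'joint_vel': array([ 1.45346501e-03,  4.16316524e-04, -2.62750968e-05,  1.77486447e-03,
       -4.12155419e-05,  1.23721895e-03]), 'tau': array([ 8.74224479e-04, -5.56755137e+01,  5.03771389e+01,  5.77799128e-04,
       -3.39792805e-04,  1.20321596e-05]), 'tool_pos': array([220.21523698, 558.15113878, 231.35075622]), 'orientation': array([5.86817363e-01, 3.08624353e+00, 1.62158807e-04]), 'contact_force': array([0.23834137, 0.57263473, 0.77314608]), 'torque': array([-0.04600475,  0.04319252,  0.00879632]), 'gripper_force': 0.0, 'width': 0.9957197662858301}
```

View pics/top1.png

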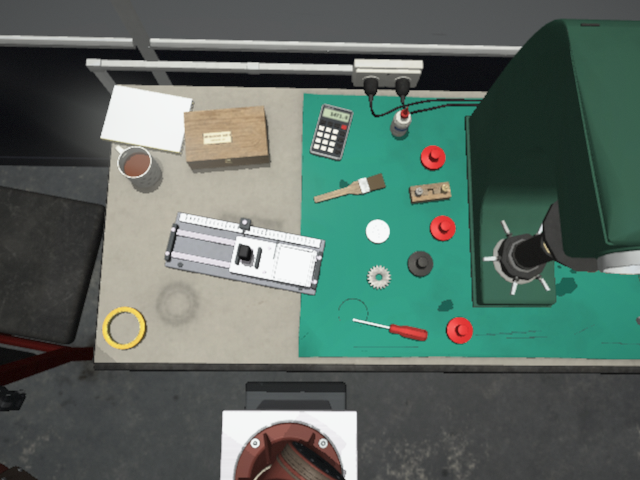

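View pics/side1.png

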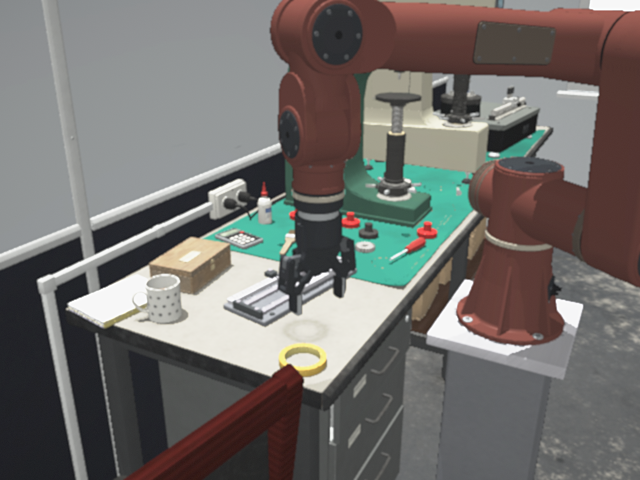

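The dark anvil is at about (421,263) in the top view. The grip is at (245,254), the pointer at (245,224), and the gear and test block at (378,277) and (377,231). I'll enlarge the bed area.

Run:
```python
from h import *
c=cam('top')
im=c['image']
cv2.imwrite('pics/crop1.png',cv2.resize(im[205:300,160:335],None,fx=4.5,fy=4.5,interpolation=cv2.INTER_CUBIC))
for n,p,z in [('anvil',(421,263),40),('grip',(245,253),117),('ptr',(245,229),37),('gear',(378,277),14),('tb',(377,231),10)]:
    print(n,unproj(c,*p,z).round(1))
print(proj(c,[500,0,0]),proj(c,[500,100,0]))
g=np.argwhere((im[...,:].max(2)<75))
m=(g[:,0]>248)&(g[:,0]<278)&(g[:,1]>405)&(g[:,1]<436);print('dark anvil px',g[m].mean(0)[::-1])
```

```text
anvil [ 501.2 -314.4   40. ]
grip [509.3 105.  117. ]
ptr [580.9 115.7  37. ]
gear [ 468.9 -212.1   14. ]
tb [ 585.1 -211.4   10. ]
[292.17655844 264.33626526] [251.8724068  263.92171612]
dark anvil px [422.46820809 265.34682081]
```

View pics/crop1.png

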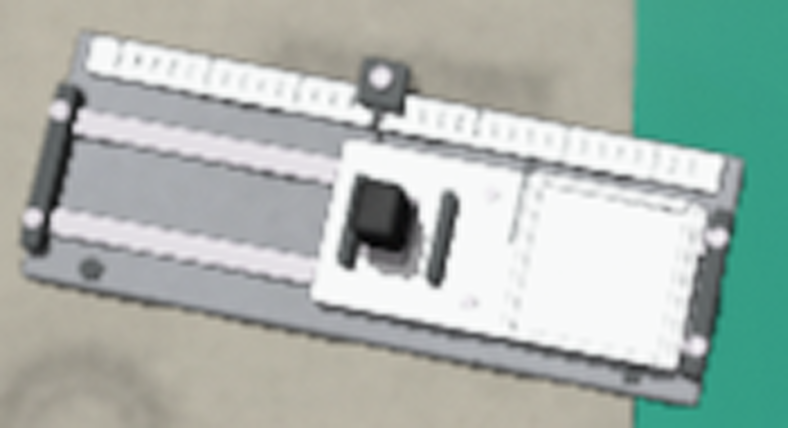

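```bash
cat >> h.py <<'E'
def up(c,x,y,z): return unproj(c,160+(x+.5)/4.5-.5,205+(y+.5)/4.5-.5,z)
E
python3 - <<'E'
from h import *
c=cam('top')
P=[up(c,*q,14)[:2] for q in [(82,32),(742,158),(697,403),(25,272)]]
for a in P: print(a.round(1))
d=(P[1]-P[0])+(P[2]-P[3]);d/=np.linalg.norm(d);n=np.array([-d[1],d[0]]);
print('d',d,'n',n,np.linalg.norm(P[1]-P[0]),np.linalg.norm(P[0]-P[3]))
ctr=sum(P)/4; O=ctr-10*n; print('O',O)
for nm,q,z in [('ptr',(378,135),37),('ptrblock',(383,80),45),('mark',(528,162),36),('plateL1',(345,140),36),('plateL2',(315,300),36),('grip',(380,208),117),('trayR',(700,215),42),('s1',(62,108),35),('s2',(33,217),35),('s3',(718,236),35),('s4',(697,345),35)]:
    w=up(c,*q,z)[:2]-O; print(nm,up(c,*q,z)[:2].round(1),'bed',(w@d).round(1),(w@n).round(1))
E
```

```text
[627.3 286.6]
[560.6 -79.7]
[425.3 -56.1]
[493.1 310.1]
d [-0.18057983 -0.98356033] n [ 0.98356033 -0.18057983] 372.30023217705525 136.21666368309732
O [516.75495409 117.04359906]
ptr [566.9 118.7] bed -10.7 49.0
ptrblock [595.8 116.1] bed -13.3 77.9
mark [553.2  37.2] bed 72.0 50.2
plateL1 [564.1 136.5] bed -27.7 43.1
plateL2 [476.7 149.5] bed -24.7 -45.2
grip [514.3 107.3] bed 10.1 -0.7
trayR [524.1 -56.4] bed 169.3 38.6
s1 [580.2 290.2] bed -181.8 31.1
s2 [520.2 302.4] bed -182.9 -30.1
s3 [513.8 -66.4] bed 180.9 30.3
s4 [454.6 -55.6] bed 181.0 -29.9
```

The stage sits near its right end: the index blade is at bed x ≈ 72, the pointer at bed x ≈ -11, and the grip at about (514,107). I'll approach above the grip.

Emit:
{"api": "servo_tool", "payload": {"xyz": [[0.246,-0.376,0],[0.246,-0.376,0],[0.246,-0.376,0],[0.246,-0.376,0],[0.246,-0.376,0],[0.246,-0.376,0],[0.246,-0.376,0],[0.246,-0.376,0],[0.246,-0.376,0],[0.246,-0.376,0]], "twist": [[0,0,0.0311],[0,0,0.0311],[0,0,0],[0,0,0],[0,0,0],[0,0,0],[0,0,0],[0,0,0],[0,0,0],[0,0,0]], "claw": 1}}

```text
time: 2.25
tool_pos: [516.2, 105.3, 231.5]
orientation: [0.283, 3.128, 0.0]
contact_force: [-0.1, 0.3, -0.2]
width: 0.999
gripper_force: 0.0
```

Emit:
{"api": "servo_tool", "payload": {"xyz": [[0,0,-0.33],[0,0,-0.33],[0,0,-0.33],[0,0,-0.33],[0,0,0]], "twist": [[0,0,0],[0,0,0],[0,0,0],[0,0,0],[0,0,0]]}}

```text
time: 2.88
tool_pos: [512.9, 107.1, 70.1]
orientation: [-0.283, -3.123, 0.0]
contact_force: [-0.7, 0.4, 0.8]
width: 0.996
gripper_force: 0.0
```

Emit:
{"api": "servo_tool", "payload": {"xyz": [[0,0,0],[0,0,0],[0,0,0],[0,0,0],[0,0,0],[0,0,0],[0,0,0],[0,0,0]], "twist": [[0,0,0],[0,0,0],[0,0,0],[0,0,0],[0,0,0],[0,0,0],[0,0,0],[0,0,0]], "claw": -1, "grip_force": 40}}

```text
time: 3.88
tool_pos: [516.2, 107.0, 74.1]
orientation: [0.283, 3.127, 0.0]
contact_force: [-0.1, 0.5, 6.9]
width: 0.28
gripper_force: 43.2
```

Emit:
{"api": "servo_tool", "payload": {"xyz": [[0.025,0.135,0],[0.035,0.19,0],[0.039,0.213,0],[0.039,0.213,0],[0.033,0.18,0],[0.025,0.135,0],[0,0,0]], "twist": [[0,0,0],[0,0,0],[0,0,0],[0,0,0],[0,0,0],[0,0,0],[0,0,0]]}}

```text
time: 4.75
tool_pos: [539.7, 236.0, 74.1]
orientation: [0.281, 3.127, 0.001]
contact_force: [-1.4, 1.6, 7.2]
width: 0.274
gripper_force: 43.4
```

Emit:
{"api": "servo_tool", "payload": {"xyz": [[0.0045,0.0246,0],[0.0045,0.0246,0],[0.0045,0.0246,0],[0.0045,0.0246,0]], "twist": [[0,0,0],[0,0,0],[0,0,0],[0,0,0]]}}

```text
time: 5.25
tool_pos: [541.6, 246.3, 74.1]
orientation: [0.283, 3.128, -0.001]
contact_force: [-1.7, -4.0, 8.5]
width: 0.277
gripper_force: 43.6
```

Run:
```python
from h import *
c=cam('top')
cv2.imwrite('pics/crop2.png',cv2.resize(c['image'][205:300,160:335],None,fx=4.5,fy=4.5,interpolation=cv2.INTER_CUBIC))
```

```text
(no output)
```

View pics/crop2.png

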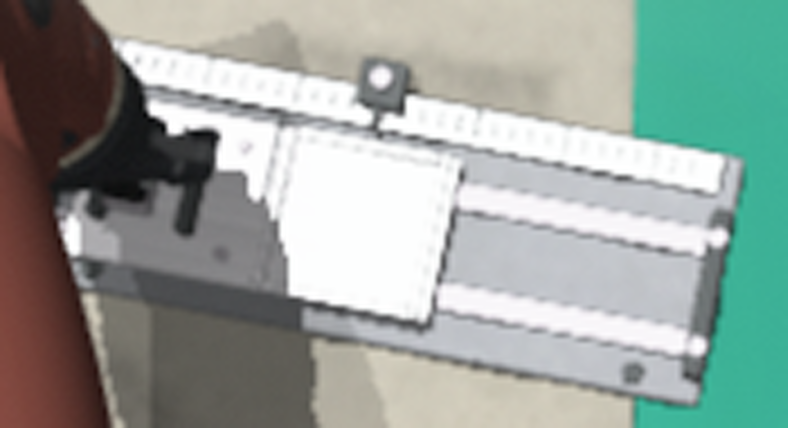

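Stage is about 10 mm short of the stop: the blade is at about (285,120) in the crop. I'll continue slowly.

Emit:
{"api": "servo_tool", "payload": {"xyz": [[0.003,0.0164,0],[0.003,0.0164,0],[0.003,0.0164,0],[0.003,0.0164,0]], "twist": [[0,0,0],[0,0,0],[0,0,0],[0,0,0]]}}

```text
time: 5.8
tool_pos: [543.0, 254.2, 74.1]
orientation: [0.283, 3.128, -0.001]
contact_force: [-1.8, -3.7, 8.2]
width: 0.275
gripper_force: 43.6
```

Emit:
{"api": "servo_tool", "payload": {"xyz": [[0.0015,0.0082,0],[0.0015,0.0082,0],[0.0015,0.0082,0]], "twist": [[0,0,0],[0,0,0],[0,0,0]]}}

```text
time: 6.18
tool_pos: [543.5, 257.1, 74.0]
orientation: [0.283, 3.128, -0.001]
contact_force: [-2.0, -3.5, 9.2]
width: 0.278
gripper_force: 43.5
```

Emit:
{"api": "servo_tool", "payload": {"xyz": [[0.0015,0.0082,0],[0.0015,0.0082,0],[0.0015,0.0082,0]], "twist": [[0,0,0],[0,0,0],[0,0,0]]}}

```text
time: 6.55
tool_pos: [543.8, 258.4, 74.0]
orientation: [0.285, 3.128, -0.007]
contact_force: [-5.5, -15.5, 10.6]
width: 0.276
gripper_force: 44.1
```

Emit:
{"api": "servo_tool", "payload": {"xyz": [[0.0015,0.0082,0],[0.0015,0.0082,0],[0,0,0]], "twist": [[0,0,0],[0,0,0],[0,0,0]]}}

```text
time: 6.92
tool_pos: [543.9, 258.5, 74.0]
orientation: [-0.287, -3.128, 0.012]
contact_force: [-7.3, -22.6, 13.4]
width: 0.275
gripper_force: 44.3
```

Stage is at the stop: force rose to 23 N, and grip at bed x -144 agrees with the geometry. I'll relax, release and rise.

Emit:
{"api": "servo_tool", "payload": {"xyz": [[-0.008,-0.041,0],[0,0,0]], "twist": [[0,0,0],[0,0,0]]}}

```text
time: 7.18
tool_pos: [543.6, 257.3, 74.1]
orientation: [0.283, 3.127, 0.001]
contact_force: [-0.9, -1.1, 5.8]
width: 0.277
gripper_force: 43.4
```

Emit:
{"api": "servo_tool", "payload": {"xyz": [[0,0,0],[0,0,0],[0,0,0],[0,0,0],[0,0,0.1],[0,0,0.3],[0,0,0.4],[0,0,0.4],[0,0,0.2]], "twist": [[0,0,0],[0,0,0],[0,0,0],[0,0,0],[0,0,0],[0,0,0],[0,0,0],[0,0,0],[0,0,0]], "claw": 1}}

```text
time: 8.3
tool_pos: [543.9, 257.7, 245.2]
orientation: [0.283, 3.125, 0.002]
contact_force: [0.4, 0.1, -0.2]
width: 1.001
gripper_force: 0.0
```

Emit:
{"api": "servo_tool", "payload": {"xyz": [[-0.036,-0.477,0],[-0.036,-0.477,0],[-0.036,-0.477,0],[-0.036,-0.477,0],[-0.036,-0.477,0],[-0.036,-0.477,0],[-0.036,-0.477,0],[-0.036,-0.477,0],[-0.036,-0.477,-0.2],[-0.036,-0.477,-0.2]], "twist": [[0,0,0],[0,0,0],[0,0,0],[0,0,0],[0,0,0],[0,0,0],[0,0,0],[0,0,0],[0,0,0],[0,0,0]]}}

```text
time: 9.55
tool_pos: [499.7, -317.1, 193.8]
orientation: [0.283, 3.127, -0.002]
contact_force: [1.0, 0.2, 0.7]
width: 1.0
gripper_force: 0.0
```

Emit:
{"api": "servo_tool", "payload": {"xyz": [[0,0,0],[0,0,0]], "twist": [[0,0,0],[0,0,0]]}}

```text
time: 9.8
tool_pos: [499.8, -314.8, 193.7]
orientation: [0.284, 3.128, 0.0]
contact_force: [0.0, 0.5, -0.9]
width: 1.002
gripper_force: 0.0
```

```bash
cat >> h.py <<'E'
def wun(c,u,v,z):
    T=np.array(c['camera_from_world']);K=np.array(c['intrinsics'])
    dx,dy=u-K[0,2],v-K[1,2];r=np.hypot(dx,dy);th=r/K[0,0]
    d=np.array([dx/r*np.sin(th),-dy/r*np.sin(th),-np.cos(th)])
    d=T[:3,:3].T@d;o=-T[:3,:3].T@T[:3,3];return o+d*(z-o[2])/d[2]
E
python3 - <<'E'
from h import *
c=cam('wrist','w1.png')
print(bot.read_state()['tool_pos'])
for d in bot.look_for('wrist','anvil_centre'): print(d)
for d in bot.silhouettes('wrist','anvil_centre')[:3]:
    m=d['mask'];ys,xs=np.nonzero(m);print(d['score'],xs.mean(),ys.mean(),m.sum(),c['image'][m].mean(0))
c=cam('top','t2.png')
cv2.imwrite('pics/crop3.png',cv2.resize(c['image'][205:300,160:335],None,fx=4.5,fy=4.5,interpolation=cv2.INTER_CUBIC))
E
```

```text
[ 500.2012567  -314.42485973  194.13800992]
{'xyz': [499.9, -315.7, 20.7], 'score': 0.84}
{'xyz': [347.3, -400.4, 19.2], 'score': 0.64}
{'xyz': [584.5, -375.5, 21.3], 'score': 0.59}
0.88 313.0732380235766 216.04966139954854 3987 [89.96413343 91.66792074 91.82894407]
0.58 271.50219023779727 314.3166458072591 3196 [ 81.8169587   84.16489362 218.38642053]
0.57 180.04087048832272 62.97001061571125 3768 [ 82.90366242  85.36358811 224.64225053]
```

View pics/w1.png

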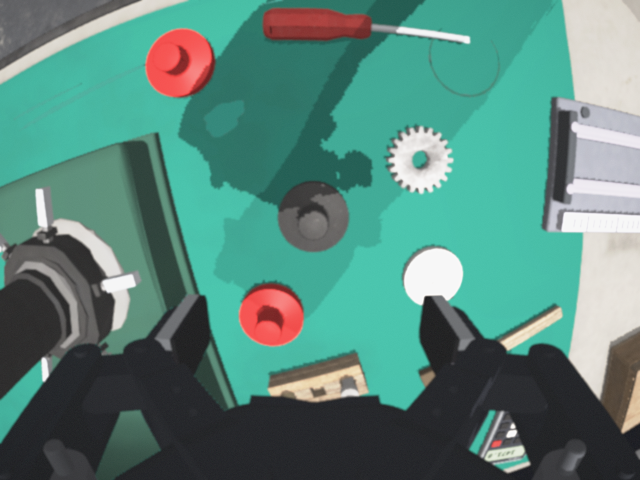

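View pics/crop3.png

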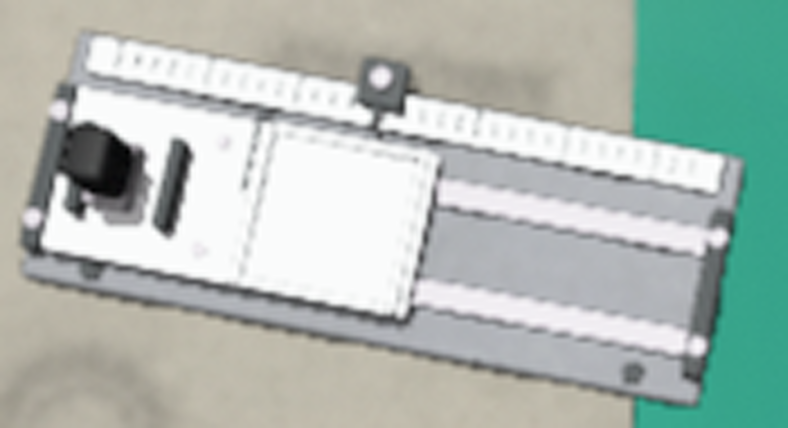

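The wrist view shows the dark anvil's stem top at about (313,224), with the gear and test block clear of the fingers. The top crop shows the stage at the stop with its blade at (262,116) and the pointer tip at (378,132).

Run:
```python
from h import *
c=cam('wrist')
print(wun(c,313,224,45.5),wun(c,313,216,12))
t=cam('top')
for q,z in [((283,122),42),((437,153),42),((408,318),42),((240,280),42),((262,116),36),((378,133),37)]:
    w=up(t,*q,z);print(q,w.round(1))
```

```text
[ 503.21970878 -315.69711742   45.5       ] [ 504.13651292 -316.05807717   12.        ]
(283, 122) [572.5 169.5  42. ]
(437, 153) [556.5  86.   42. ]
(408, 318) [466.8  98.9  42. ]
(240, 280) [486.3 188.9  42. ]
(262, 116) [576.8 181.9  36. ]
(378, 133) [568.  118.7  37. ]
```

Emit:
{"api": "servo_tool", "payload": {"xyz": [[0.026,-0.012,-0.375],[0,0,-0.375],[0,0,-0.33],[0,0,-0.2],[0,0,-0.11],[0,0,0],[0,0,0]], "twist": [[0,0,0],[0,0,0],[0,0,0],[0,0,0],[0,0,0],[0,0,0],[0,0,0]]}}

```text
time: 10.98
tool_pos: [503.7, -316.9, 27.6]
orientation: [0.283, 3.127, -0.002]
contact_force: [1.1, -1.6, 0.2]
width: 0.999
gripper_force: 0.0
```

Emit:
{"api": "servo_tool", "payload": {"xyz": [[0,0,0],[0,0,0],[0,0,0],[0,0,0],[0,0,0],[0,0,0],[0,0,0],[0,0,0]], "twist": [[0,0,0],[0,0,0],[0,0,0],[0,0,0],[0,0,0],[0,0,0],[0,0,0],[0,0,0]], "claw": -1, "grip_force": 70}}

```text
time: 11.98
tool_pos: [503.1, -316.8, 26.7]
orientation: [0.283, 3.128, -0.001]
contact_force: [-0.8, -1.4, 6.2]
width: 0.262
gripper_force: 69.1
```

Emit:
{"api": "servo_tool", "payload": {"xyz": [[0,0,0.04],[0,0,0.1],[0,0,0.2],[0,0,0.1],[0,0,0]], "twist": [[0,0,0],[0,0,0],[0,0,0],[0,0,0],[0,0,0]]}}

```text
time: 12.6
tool_pos: [503.5, -316.8, 80.0]
orientation: [0.283, 3.127, -0.002]
contact_force: [-0.5, -0.5, -5.1]
width: 0.261
gripper_force: 69.0
```

Run:
```python
from h import *
c=cam('wrist','w2.png')
d=bot.silhouettes('wrist','anvil_centre');print([(x['score'],x['mask'].sum(),[a.mean() for a in np.nonzero(x['mask'])]) for x in d])
```

```text
[(0.87, np.int64(797), [np.float64(379.2446675031368), np.float64(289.2659974905897)]), (0.74, np.int64(11285), [np.float64(278.97837837837835), np.float64(314.6231280460789)]), (0.65, np.int64(6296), [np.float64(34.641518424396445), np.float64(121.2312579415502)])]
```

View pics/w2.png

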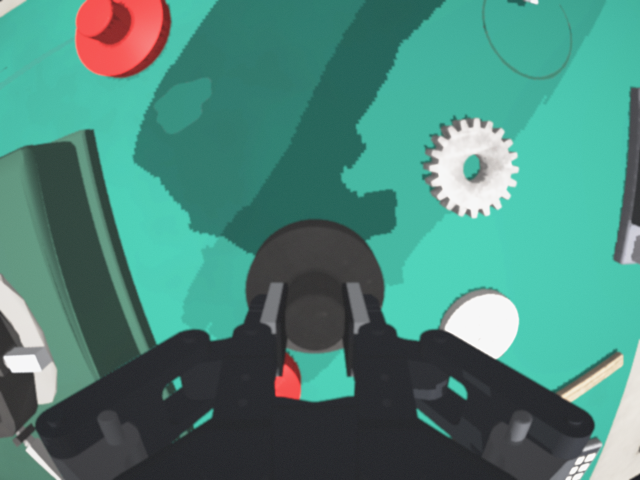

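Anvil is lifted level and centred between the pads at about (315,286). Next I carry it to the tray.

Emit:
{"api": "servo_tool", "payload": {"xyz": [[0,0,0.25],[0.008,0.2,0.25],[0.0172,0.4,0],[0.0172,0.432,0],[0.0172,0.432,0],[0.0172,0.432,0],[0.0172,0.432,0],[0.0172,0.432,0],[0.0172,0.432,0],[0.0172,0.4,0]], "twist": [[0,0,0],[0,0,0],[0,0,0],[0,0,0],[0,0,0],[0,0,0],[0,0,0],[0,0,0],[0,0,0],[0,0,0]]}}

```text
time: 13.95
tool_pos: [519.7, 116.5, 137.9]
orientation: [-0.283, -3.128, -0.0]
contact_force: [1.5, -0.1, -3.7]
width: 0.262
gripper_force: 69.6
```

Emit:
{"api": "servo_tool", "payload": {"xyz": [[0.008,0.2,0],[0,0.03,0],[0,0,0],[0,0,0]], "twist": [[0,0,0],[0,0,0],[0,0,0],[0,0,0]]}}

```text
time: 14.45
tool_pos: [521.3, 141.4, 138.7]
orientation: [-0.285, -3.128, 0.0]
contact_force: [0.7, 0.4, -3.2]
width: 0.261
gripper_force: 69.7
```

Run:
```python
from h import *
s=bot.read_state();z=s['tool_pos'][2]
c=cam('wrist','w3.png');print(s['tool_pos'])
print(wun(c,315,286,z-9))
print([x['xyz'] for x in bot.look_for('wrist','tray_floor')],[x['xyz'] for x in bot.look_for('wrist','pointer_tip')],[x['xyz'] for x in bot.look_for('wrist','stage_mark')])
```

```text
[521.33981648 141.37060667 138.65638817]
[517.95076714 142.56164585 129.65638817]
[] [] [[516.1, 211.8, 34.9]]
```

View pics/w3.png

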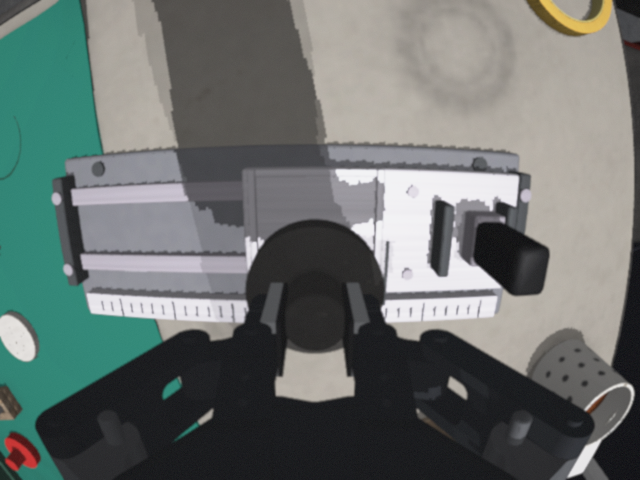

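Tray spans about x 246–379 with its near edge at y≈170, and the anvil is over it. I'll check centring.

Run:
```python
from h import *
c=cam('wrist')
a,b=wun(c,247,170,42),wun(c,380,170,42)
print(a,b,np.linalg.norm(a-b),((a+b)/2)[:2]+43*np.array([.9836,-.1806]))
```

```text
[467.99643745 107.08697049  42.        ] [483.61533405 192.19165744  42.        ] 86.5260519861157 [518.10068575 141.87351396]
```

Emit:
{"api": "servo_tool", "payload": {"xyz": [[0,0,-0.25],[0,0,-0.2],[0,0,-0.12],[0,0,-0.05],[0,0,-0.02],[0,0,0],[0,0,0]], "twist": [[0,0,0],[0,0,0],[0,0,0],[0,0,0],[0,0,0],[0,0,0],[0,0,0]]}}

```text
time: 15.58
tool_pos: [521.9, 142.4, 62.9]
orientation: [0.283, 3.128, 0.0]
contact_force: [0.0, -0.6, -4.5]
width: 0.258
gripper_force: 69.7
```

Emit:
{"api": "servo_tool", "payload": {"xyz": [[0,0,-0.008],[0,0,-0.008],[0,0,-0.005],[0,0,0]], "twist": [[0,0,0],[0,0,0],[0,0,0],[0,0,0]]}}

```text
time: 16.08
tool_pos: [521.5, 142.3, 60.2]
orientation: [0.283, 3.128, 0.0]
contact_force: [-2.4, -1.6, 2.8]
width: 0.264
gripper_force: 70.6
```

Anvil is down on the tray floor. I'll release, rise and check.

Emit:
{"api": "servo_tool", "payload": {"xyz": [[0,0,0],[0,0,0],[0,0,0],[0,0,0],[0,0,0],[0,0,0.1],[0,0,0.3],[0,0,0.4],[0,0,0.4],[0,0,0.2]], "twist": [[0,0,0],[0,0,0],[0,0,0],[0,0,0],[0,0,0],[0,0,0],[0,0,0],[0,0,0],[0,0,0],[0,0,0]], "claw": 1}}

```text
time: 17.32
tool_pos: [522.3, 142.4, 231.7]
orientation: [0.282, 3.124, 0.001]
contact_force: [0.8, 0.1, -0.5]
width: 1.003
gripper_force: 0.0
```

Emit:
{"api": "servo_tool", "payload": {"xyz": [[0.035,0.19,0],[0.035,0.19,0],[0.035,0.19,0],[0.035,0.19,0],[0.035,0.19,0],[0,0,0],[0,0,0]], "twist": [[0,0,0],[0,0,0],[0,0,0],[0,0,0],[0,0,0],[0,0,0],[0,0,0]]}}

```text
time: 18.2
tool_pos: [542.3, 255.9, 228.1]
orientation: [0.283, 3.129, -0.0]
contact_force: [0.2, -1.4, -0.2]
width: 0.996
gripper_force: 0.0
```

Run:
```python
from h import *
s=bot.read_state();print(s['tool_pos'])
c=cam('top');w=cam('wrist')
a=cv2.resize(c['image'][205:300,160:335],(600,326),interpolation=cv2.INTER_CUBIC)
b=w['image'][80:354,0:600]
cv2.imwrite('pics/m1.png',np.vstack([a,b]))
```

```text
[542.33577889 255.94232    228.05964771]
```

View pics/m1.png

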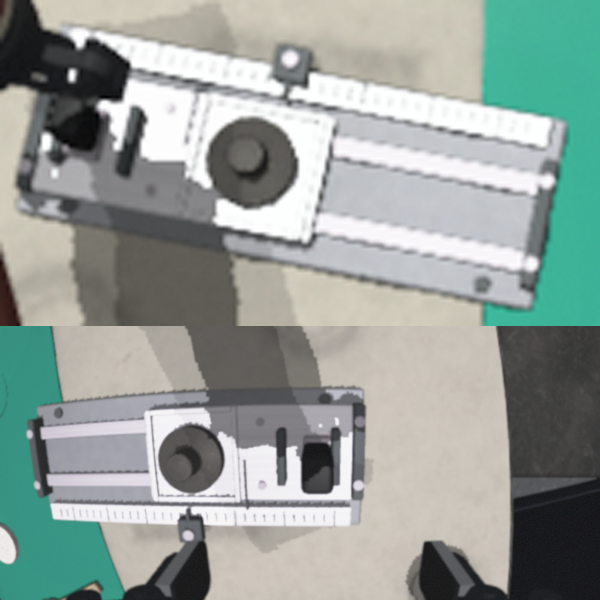

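Anvil stands upright mid-tray. The mark is at wrist (244,262) and the pointer tip at (189,264). I'll measure the gap and go down to the grip.

Run:
```python
from h import *
w=cam('wrist');cv2.imwrite('pics/crop4.png',cv2.resize(w['image'][220:300,150:290],None,fx=5,fy=5,interpolation=cv2.INTER_CUBIC))
```

```text
(no output)
```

View pics/crop4.png

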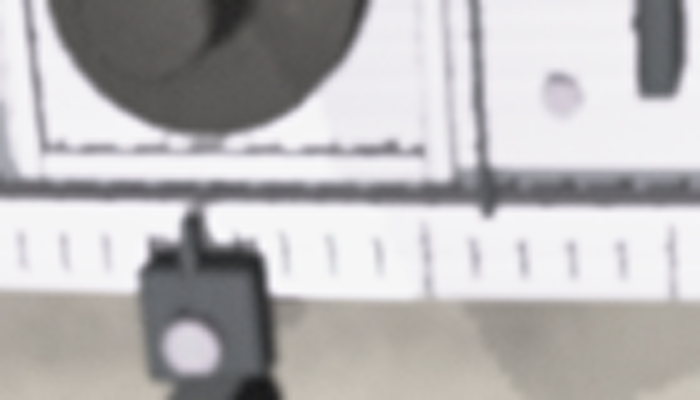

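Emit:
{"api": "servo_tool", "payload": {"xyz": [[0,0,-0.33],[0,0,-0.33],[0,0,-0.33],[0,0,-0.28],[0,0,0],[0,0,0]], "twist": [[0,0,0],[0,0,0],[0,0,0],[0,0,0],[0,0,0],[0,0,0]]}}

```text
time: 19.1
tool_pos: [543.1, 256.2, 76.9]
orientation: [0.283, 3.127, 0.001]
contact_force: [0.4, 0.0, 0.3]
width: 0.998
gripper_force: 0.0
```

Emit:
{"api": "servo_tool", "payload": {"xyz": [[0,0,0],[0,0,0],[0,0,0],[0,0,0],[0,0,0],[0,0,0],[0,0,0],[0,0,0]], "twist": [[0,0,0],[0,0,0],[0,0,0],[0,0,0],[0,0,0],[0,0,0],[0,0,0],[0,0,0]], "claw": -1, "grip_force": 40}}

```text
time: 20.1
tool_pos: [542.6, 256.4, 75.7]
orientation: [0.283, 3.128, 0.0]
contact_force: [-0.8, 0.3, 5.9]
width: 0.276
gripper_force: 43.2
```

Run:
```python
from h import *
s=bot.read_state()['tool_pos'];w=dict(cam('wrist'))
T=np.array(w['camera_from_world']).copy();R=T[:3,:3];o=-R.T@T[:3,3]
o=o-s+np.array([542.34,255.94,228.06]);T[:3,3]=-R@o;w['camera_from_world']=T
d=np.array([-.1806,-.9836])
a=wun(w,150+(487.5)/5-.5,220+208.5/5-.5,36);b=wun(w,150+193.5/5-.5,220+210.5/5-.5,37)
print(a,b,(b-a)[:2]@d)
```

```text
[580.40848814 182.94970786  36.        ] [570.41406123 123.67526095  37.        ] 60.107339474076525
```

Emit:
{"api": "servo_tool", "payload": {"xyz": [[-0.011,-0.06,0],[-0.0184,-0.1,0],[-0.02,-0.11,0],[-0.02,-0.11,0],[-0.0166,-0.09,0],[-0.0096,-0.052,0],[0,0,0],[0,0,0]], "twist": [[0,0,0],[0,0,0],[0,0,0],[0,0,0],[0,0,0],[0,0,0],[0,0,0],[0,0,0]]}}

```text
time: 21.15
tool_pos: [531.0, 192.9, 75.6]
orientation: [0.284, 3.128, -0.001]
contact_force: [-0.8, 0.1, 6.4]
width: 0.272
gripper_force: 43.6
```

Run:
```python
from h import *
s=bot.read_state();print(s['tool_pos'],s['contact_force'])
c=cam('top');w=cam('wrist')
np.savez('m2.npz',T=w['camera_from_world'],K=w['intrinsics'])
a=cv2.resize(c['image'][215:255,190:290],(700,280),interpolation=cv2.INTER_CUBIC)
b=cv2.resize(w['image'][140:400,0:640],(700,284))
cv2.imwrite('pics/m2.png',np.vstack([a,b]))
```

```text
[531.01429626 192.936676    75.63505436] [-0.7648017   0.07174195  6.42644387]
```

View pics/m2.png

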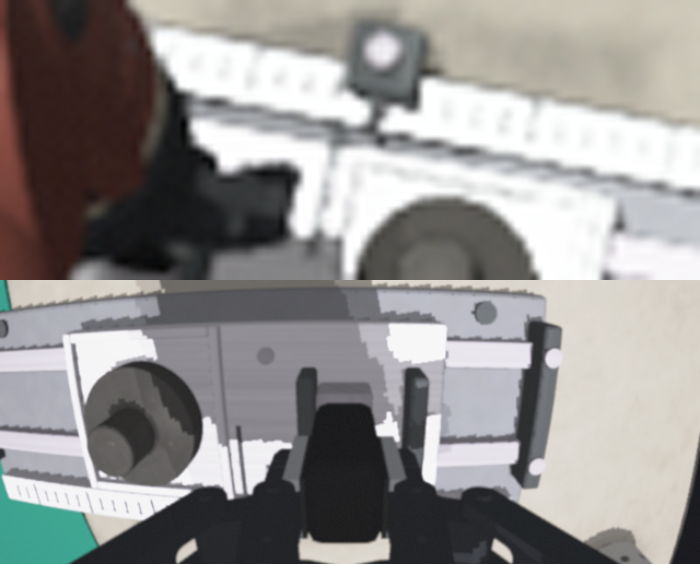

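The stage follows, with its blade about 12 mm left of the pointer tip. In the top part of m2 the blade is at about (333,135) and the tip at (376,125). I'll measure the gap numerically on a rectified patch.

```bash
cat >> h.py <<'E'
O=np.array([516.75,117.04]);D=np.array([-.1806,-.9836]);N=np.array([.9836,-.1806])
def patch(c,xs,ys,z=36.5):
    g=np.array([[proj(c,[*(O+x*D+y*N),z]) for x in xs] for y in ys],np.float32)
    return cv2.remap(cv2.cvtColor(c['image'],cv2.COLOR_BGR2GRAY),g[...,0],g[...,1],cv2.INTER_CUBIC)
E
python3 - <<'E'
from h import *
im=sum(patch(cam('top'),np.arange(-40,12,2.),np.arange(30,64,2.)).astype(float) for _ in range(2))/2
print('      '+' '.join('%3d'%x for x in range(-40,12,2)))
for y,r in zip(range(30,64,2),im): print(y,'  ',' '.join('%3d'%v for v in r))
E
```

```text
-40 -38 -36 -34 -32 -30 -28 -26 -24 -22 -20 -18 -16 -14 -12 -10  -8  -6  -4  -2   0   2   4   6   8  10
30     31  28  80 194 255 254 249 205 211 242 253 253 237 243 253 253 253 253 254 254 253 243 212 157 113  98
32     32  49  87 205 255 255 247 216 228 246 255 249 228 233 248 254 253 253 253 253 254 255 255 231 183 146
34     84 125 169 235 254 255 245 227 235 248 255 244 227 234 250 255 254 254 254 254 255 255 255 253 241 228
36    188 219 249 252 253 255 245 225 223 246 253 241 231 241 252 252 254 255 255 254 249 250 253 255 255 255
38    255 252 253 253 253 254 248 211 204 239 250 242 236 242 246 234 234 242 243 237 230 232 235 241 244 241
40    253 254 255 255 255 254 250 206 210 246 253 248 240 240 241 231 229 234 230 220 222 232 232 233 232 226
42    251 251 252 252 252 252 244 193 205 242 254 251 249 250 251 248 244 241 243 247 248 249 245 242 243 248
44    212 203 213 223 234 233 203 152 162 199 230 241 247 251 252 247 243 243 245 250 253 250 248 249 247 248
46    172 158 156 160 171 184 165 124 114 129 154 177 197 208 207 192 189 189 193 203 214 219 220 217 212 209
48    
[... 173 characters left out ...]
  99 130 131 125 134 134 125 121 131 148
52    135 142 160 160 140 113 107  97 129 160 153 121  89  76 109 142 145 130  99  95 134 167 153 122 100 107
54    202 207 231 239 230 212 196 180 206 237 238 200 135  83 147 232 243 226 202 187 205 241 246 237 216 201
56    255 255 254 253 253 255 255 255 253 253 255 241 184 103 145 225 254 253 255 255 255 255 254 253 255 255
58    254 254 255 255 255 255 255 254 254 255 255 255 193  97 101 189 250 255 255 254 253 255 255 255 255 255
60    250 251 253 254 254 250 250 255 255 255 252 234 170  99 117 178 240 249 234 233 247 253 254 254 254 249
62    232 239 249 255 250 237 228 247 244 213 186 172 134 101 106 135 183 195 153 129 172 237 254 255 250 240
```

Emit:
{"api": "servo_tool", "payload": {"xyz": [[-0.0038,-0.0205,0],[-0.0038,-0.0205,0],[0,0,0],[0,0,0]], "twist": [[0,0,0],[0,0,0],[0,0,0],[0,0,0]]}}

```text
time: 21.85
tool_pos: [530.2, 188.5, 75.6]
orientation: [0.283, 3.128, 0.001]
contact_force: [-1.0, 1.9, 6.0]
width: 0.275
gripper_force: 43.5
```

Emit:
{"api": "servo_tool", "payload": {"xyz": [[0,0,0],[0,0,0],[0,0,0],[0,0,0],[0,0,0.1],[0,0,0.2],[0,0,0.3],[0,0,0.3],[0,0,0.1],[0,0,0]], "twist": [[0,0,0],[0,0,0],[0,0,0],[0,0,0],[0,0,0],[0,0,0],[0,0,0],[0,0,0],[0,0,0],[0,0,0]], "claw": 1}}

```text
time: 23.1
tool_pos: [530.4, 188.8, 195.9]
orientation: [0.283, 3.127, 0.001]
contact_force: [-0.9, -0.3, -0.4]
width: 1.002
gripper_force: 0.0
```

Run:
```python
from h import *
w=cam('wrist');s=bot.read_state()['tool_pos'];T=np.array(w['camera_from_world']);K=np.array(w['intrinsics'])
o=-T[:3,:3].T@T[:3,3];print('off',o-s,'axis',-T[2,:3],'f',K[0,0],K[0,2],K[1,2],s)
```

```text
off [-67.7349121   12.9654464  143.68364398] axis [ 0.27130653 -0.05025584 -0.96118007] f 371.64829954431775 314.4133793026875 237.1258607450692 [529.8695839 188.747436  194.6131783]
```

Emit:
{"api": "servo_tool", "payload": {"xyz": [[0.112,-0.187,0],[0.112,-0.187,-0.12],[0.112,-0.187,-0.12],[0,0,-0.12],[0,0,0],[0,0,0],[0,0,0]], "twist": [[0,0,0],[0,0,0],[0,0,0],[0,0,0],[0,0,0],[0,0,0],[0,0,0]]}}

```text
time: 24.02
tool_pos: [570.4, 122.0, 152.7]
orientation: [0.282, 3.128, 0.0]
contact_force: [0.5, 0.0, 0.1]
width: 0.999
gripper_force: 0.0
```

```bash
cat >> h.py <<'E'
def wproj(c,p):
    T=np.array(c['camera_from_world']);K=np.array(c['intrinsics']);q=T[:3,:3]@np.array(p,float)+T[:3,3]
    r=np.hypot(q[0],q[1]);th=np.arctan2(r,-q[2]);return K[0,2]+K[0,0]*th*q[0]/r,K[1,2]-K[1,1]*th*q[1]/r
def wpatch(c,xs,ys,z=36.5):
    g=np.array([[wproj(c,[*(O+x*D+y*N),z]) for x in xs] for y in ys],np.float32)
    return cv2.remap(cv2.cvtColor(c['image'],cv2.COLOR_BGR2GRAY),g[...,0],g[...,1],cv2.INTER_CUBIC)
E
python3 - <<'E'
from h import *
w=cam('wrist','w9.png');print(bot.read_state()['tool_pos'])
im=wpatch(w,np.arange(-32,2,1.),np.arange(36,70,1.5))
print('      '+' '.join('%3d'%x for x in range(-32,2,1)))
for y,r in zip(np.arange(36,70,1.5),im): print(y,' ',' '.join('%3d'%v for v in r))
E
```

```text
[570.46998949 121.90976118 152.74411255]
      -32 -31 -30 -29 -28 -27 -26 -25 -24 -23 -22 -21 -20 -19 -18 -17 -16 -15 -14 -13 -12 -11 -10  -9  -8  -7  -6  -5  -4  -3  -2  -1   0   1
36.0   115 115 113 113 131 171 179 151 119 106  75  52  78 107 115 112 109 113 115 118 117 113 114 114 115 114 115 116 116 116 115 115 116 115
37.5   115 115 116 114 114 113 113 114 115 108  79  56  79 107 116 114 111 113 115 117 116 113 112 112 113 115 113 114 114 113 113 113 113 114
39.0   114 114 115 114 114 114 114 114 116 108  82  54  79 107 114 114 111 112 116 118 115 108 105 104 103 106 104 104 103 105 103 103 105 104
40.5   114 114 114 115 120 122 119 114 114 107  82  55  79 107 115 112 110 112 115 116 115 109 113 117 119 119 118 117 118 117 118 118 117 118
42.0   111 111 110 119 150 160 140 116 111 104  78  56  71  94 105 109 106 112 115 116 115 111 114 119 118 119 119 119 119 120 119 119 121 120
43.5   126 126 126 127 131 132 128 126 127 122 103  84  74  78 104 123 119 112 110 110 110 111 115 117 117 118 116 112 110 110 109 110 111 111
45.0   133 131 132 131 132 130 131 131 130 127 110  96  93 
[... 1671 characters left out ...]
 163 212 205 134  61  42  44  44  42  44  43  44  44  53  81  94  91  69  45  43  42  43  44  44  43  44  44  48  71 145 205 220
64.5   222 194 170 216 196 120  68  66  67  67  67  66  66  67  67  72  81  86  87  73  65  66  68  68  67  67  69  66  66  57  76 158 212 220
66.0   221 210 196 217 186 113  87  92  91  90  89  91  89  90  92  92  90  84  82  86  88  90  90  89  90  90  91  89  85  78 109 185 216 219
67.5   221 222 222 220 185 111  92  97  97  95  95  95  94  96  96  96  96  94  93  94  93  94  95  95  95  95  94  92  91  84 138 210 219 217
69.0   211 211 213 212 175 108  91  96  94  94  94  93  95  95  95  96  93  94  93  92  94  93  94  94  93  94  94  92  90  82 126 190 206 212
```

Gap is 6.5 mm (mark -21.0, pointer -14.4 in bed x). I'll return to the grip along the same path and push the rest.

Emit:
{"api": "servo_tool", "payload": {"xyz": [[0,0,0.12],[-0.112,0.187,0.12],[-0.112,0.187,0.12],[-0.112,0.187,0],[0,0,-0.1],[0,0,-0.3],[0,0,-0.3],[0,0,-0.2],[0,0,-0.1],[0,0,0]], "twist": [[0,0,0],[0,0,0],[0,0,0],[0,0,0],[0,0,0],[0,0,0],[0,0,0],[0,0,0],[0,0,0],[0,0,0]]}}

```text
time: 25.32
tool_pos: [529.8, 188.4, 74.8]
orientation: [-0.284, -3.128, 0.0]
contact_force: [-0.2, 0.3, 0.4]
width: 0.998
gripper_force: 0.0
```

Emit:
{"api": "servo_tool", "payload": {"xyz": [[0,0,0],[0,0,0],[0,0,0],[0,0,0],[0,0,0],[0,0,0],[0,0,0],[0,0,0]], "twist": [[0,0,0],[0,0,0],[0,0,0],[0,0,0],[0,0,0],[0,0,0],[0,0,0],[0,0,0]], "claw": -1}}

```text
time: 26.32
tool_pos: [530.3, 188.8, 75.7]
orientation: [0.283, 3.128, 0.0]
contact_force: [-1.0, 0.4, 5.4]
width: 0.28
gripper_force: 43.0
```

Emit:
{"api": "servo_tool", "payload": {"xyz": [[-0.0024,-0.013,0],[-0.0024,-0.013,0],[-0.0024,-0.013,0],[-0.0024,-0.013,0],[0,0,0],[0,0,0]], "twist": [[0,0,0],[0,0,0],[0,0,0],[0,0,0],[0,0,0],[0,0,0]]}}

```text
time: 27.08
tool_pos: [529.2, 182.9, 75.7]
orientation: [0.283, 3.128, 0.002]
contact_force: [-0.6, 3.4, 6.7]
width: 0.274
gripper_force: 43.3
```

Emit:
{"api": "servo_tool", "payload": {"xyz": [[0,0,0],[0,0,0],[0,0,0],[0,0,0],[0,0,0.1],[0,0,0.2],[0,0,0.3],[0,0,0.3],[0,0,0.1],[0,0,0]], "twist": [[0,0,0],[0,0,0],[0,0,0],[0,0,0],[0,0,0],[0,0,0],[0,0,0],[0,0,0],[0,0,0],[0,0,0]], "claw": 1}}

```text
time: 28.32
tool_pos: [529.3, 182.5, 195.9]
orientation: [0.283, 3.127, 0.0]
contact_force: [0.3, -0.8, -0.4]
width: 1.0
gripper_force: 0.0
```

Emit:
{"api": "servo_tool", "payload": {"xyz": [[0.112,-0.187,0],[0.112,-0.187,-0.12],[0.112,-0.187,-0.12],[0,0,-0.12],[0,0,0],[0,0,0],[0,0,0]], "twist": [[0,0,0],[0,0,0],[0,0,0],[0,0,0],[0,0,0],[0,0,0],[0,0,0]]}}

```text
time: 29.2
tool_pos: [569.3, 115.8, 152.7]
orientation: [0.282, 3.128, 0.0]
contact_force: [0.1, 0.5, 0.0]
width: 0.999
gripper_force: 0.0
```

Run:
```python
from h import *
w=cam('wrist','w10.png');print(bot.read_state()['tool_pos'])
im=wpatch(w,np.arange(-32,2,1.),np.arange(36,60,1.5))
print('      '+' '.join('%3d'%x for x in range(-32,2,1)))
for y,r in zip(np.arange(36,60,1.5),im): print(y,' ',' '.join('%3d'%v for v in r))
# lugs / grip foot profile along travel, lug top z=58, y=-20..20
xs=np.arange(-125,-35,2.)
for z in (58,117):
  im=wpatch(w,xs,[-10,-5,0,5,10],z)
  print(z);print(' '.join('%4d'%x for x in xs))
  for r in im: print(' '.join('%4d'%v for v in r))
```

```text
[569.32949753 115.67907628 152.75633387]
      -32 -31 -30 -29 -28 -27 -26 -25 -24 -23 -22 -21 -20 -19 -18 -17 -16 -15 -14 -13 -12 -11 -10  -9  -8  -7  -6  -5  -4  -3  -2  -1   0   1
36.0   149 148 148 132 114 115 115 115 115 114 114 114 116 115 113 101  69  54  89 113 114 110 107 113 116 118 118 114 115 117 116 115 115 117
37.5   149 149 145 129 116 114 115 115 115 116 115 116 115 115 114 102  67  53  88 115 114 109 108 113 118 118 115 115 114 113 113 114 114 113
39.0   148 145 135 118 115 115 115 113 114 114 114 114 115 114 113 100  66  53  90 113 115 109 108 112 117 118 115 107 105 105 104 103 105 104
40.5   195 165 139 123 122 121 118 115 115 114 114 114 114 118 118 108  69  54  90 113 115 109 106 113 115 118 116 112 116 119 118 119 119 118
42.0   210 190 175 166 162 159 139 115 111 112 111 110 114 135 155 143  94  68  85 100 104 104 105 113 116 117 115 113 117 120 120 118 118 120
43.5   150 149 148 145 137 133 128 126 126 126 125 125 126 127 131 125 104  93  84  83 102 111 111 115 117 117 118 117 116 118 117 118 118 116
45.0   148 149 150 150 148 139 132 131 131 131 130 130 131 
[... 3377 characters left out ...]
   23   53   57   95   41
  90   55   37   37   37   71  151  156  157  155  156  155  153  153  154  156  156  154  154  153  154  153  221  204   60   51   58   62   66   71   74   76   81   67   41   25   22   21   21   22   27   51  103  101   40
  92   54   40   38   37   68  105  118  142  142  125  122  144  106  119  128  141  105  120  137  144  115  225  200   56   51   59   60   66   70   75   78   81   68   45   30   26   24   18   37   87   56   57   61   40
  89   54   38   44  183  196  196  194  195  196  194  195  196  196  196  195  195  194  196  195  196  195  226  201   88   43   45   51   54   56   56   58   58   53   34  120  240  243  240  146  146   83   61   59   41
```

Blade is at -15.2 and the pointer at -14.5, so 0.7 mm short. The post centre is at about -67, bearing on the right lug. Handing in.

Run:
```python
from h import *
cam('top');print(O+D*34.8,[ (x['xyz'],x['score']) for x in bot.look_for('top','anvil_centre')])
print(bot.close_job())
```

```text
[510.46512  82.81072] [([338.7, -402.5, 16.7], 0.88), ([507.1, 80.7, 56.1], 0.69), ([772.6, -353.1, 20.9], 0.63), ([587.7, -369.1, 14.6], 0.55)]
the job is handed in; nothing more can be done
None
```

The job is handed in: the anvil stands in the tray, the index blade measured about 0.7 mm short of the pointer, and the grip measured against the right lug; the hand-in returned no verdict, and I viewed 11 pictures, one over the limit of 10.

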